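# Try two syringe plungers and reject the one that binds

### The arm

A 7-joint arm with a two-finger parallel gripper is mounted at the origin on a cart in front of the work surface, level with it; the furniture and walls round the work are solid. World frame = base frame: x ahead of the robot, y to its left, z up, the work surface at z = 0. Lengths are in m, angles in rad, forces in N, time in s.
With the tool pointing down it reaches from about 0.4 to 0.85 m from the base axis. Payload 10.4 kg.
Tool frame: the origin (TCP) lies on the mounting face of the last link; the fingertips stand env.finger_overhang ahead of it and the grasp point (between the pads) lies 155 mm ahead of it (env.finger_overhang is the distance from the TCP to the fingertips, in m); z points along the fingers, y is the line along which they close (so a half turn about z gives the same grasp; the last joint's range is limited). The gripper opens to 85 mm and grips with 20 to 120 N. Pads are 22 mm wide; open, the fingers measure 114 mm over their backs; the gripper's body (76 mm by 85 mm) begins 54 mm behind the grasp point. The pads swing forward as they close: fully open they stand 13 mm farther back than shut.
Start: joints at [-1.32, 0.332, -0.065, 1.46, 0.022, 1.35, -0.088], TCP at [0.169, 0.602, 0.405] pointing down, gripper open.
Joint ranges: [-2.6, 2.6], [-0.5, 2.12], [-1.47, 1.34], [0.16, 2.42], [-1.27, 4.41], [0.06, 2.06], [-2.6, 2.6]. Speed limits (rad/s): [2.22, 2.22, 2.79, 2.79, 3.14, 3.14, 3.14].

### API

Orientations are given as [roll, pitch, yaw] about the fixed x, y, z axes, in that order (R = Rz(yaw) Ry(pitch) Rx(roll)).
In Python, from station import env, optics gives the robot as it stands.
- The arm moves only by the shell command python3 -m inch 'ROWS' [FORCE]. ROWS is JSON, a list of rows, each a list of 5 numbers: the opening in per cent of the stroke, from 0 (shut) to 100 (fully open), then the shift along the tool's x, y, z as a fraction of full scale, then the turn about the tool's z as a fraction of full scale. In form: [[gripper, dx, dy, dz, roll], ...]. A call has 1 to 10 rows; each row shifts and turns the commanded pose from where the row before left it, along the tool's axes as they then stand; what a row does not reach is not made up. Full scale, the value 1, is 7.5 cm for a shift and 180 degrees for a turn. A row lasts 1/12 s, in which the tool goes at most 41.7 mm and 7.16 degrees, less where a joint would pass 70% of its speed; a pose out of reach is approached as far as the arm can. A call with a number of a shift or a turn outside -1 to 1 is refused whole. A call with a gripper value outside its range is refused whole. The fingers move at their own pace and stop on an object; FORCE is the grip in N (left out, the last holds). Time passes only in rows, so rows that do not move let the fingers close. It gives the time, the measured TCP pose, the force, the opening and the grip force at its end, in the units of the state.
- env.get_obs(): the state, without advancing time (a new reading comes with each control period).
- optics.camera(name): name is "side" or "top"; returns (picture, depth): 400x640x3 uint8, red, green, blue; 400x640 float32, m along the optical axis (not along the pixel's ray), 0 where there is no reading.
- optics.get_calibration(name): a dict with "fx", "fy", "cx", "cy" (pixels), "rvec" (rotation vector, rad) and "tvec" (3), from world to camera coordinates, as OpenCV has them. Camera axes: x right, y down, z forward; pixel columns grow to the right and rows downward; lengths in m; the calibration is good to about 2 mm. A picture is of the moment at which its call begins. get_calibration takes no time and is no camera call.
- env.close_job(): hands the job in; it is judged then, once.
The state is a dict: "t": time; "joints": joint angles; "qvel": joint speeds; "joint_efforts": joint torques, N m; "ee_pos": TCP position; "ee_rot": TCP orientation; "wrist_force": force on the tool from outside, world axes, zero at the start; "wrist_torque": the same for the moment, N m; "finger_gap": finger opening in m; "grasp_force": force on a finger pad.
Only numpy, scipy, OpenCV 4.12 (cv2) and the standard library are available. Lean on these libraries where they do the work, as an engineer would, in place of code of your own. Each camera call takes 0.05 s, during which the arm holds its last target. There are 200 camera calls.

### The job

Try the plungers of both dosing syringes in the stand by pressing their blue thumb pads straight down: push the sound one fully home and leave it standing in its well, but as soon as one pushes back harder and harder (about 10 N is plenty), stop pressing. Lift the binding syringe out by its barrel and set it down gently, upright, in the red reject tray, and let go. They are thin plastic: never squeeze a syringe or force the binding plunger with more than 25 N, do not drop or bang one, and leave the other things on the bench alone.

Things in the scene. Friction and masses are not known exactly. Their poses are not given: they have to be found in the camera images.
- syringe_a: look-alike dry dosing syringe, upright in a well of the stand; 0.1 to 0.2 kg. Origin: centre of its underside, z up along it. Round: black flat cap 36 mm wide up to 20 mm, clear barrel 34 mm wide with a white end ring, to 100 mm, then the plunger. Grip the barrel from above at about 83 mm; stands on its cap. One of the two binds; only pressing tells which
- syringe_b: look-alike dry dosing syringe, upright in a well of the stand; 0.1 to 0.2 kg. Origin: centre of its underside, z up along it. Round: black flat cap 36 mm wide up to 20 mm, clear barrel 34 mm wide with a white end ring, to 100 mm, then the plunger. Grip the barrel from above at about 83 mm; stands on its cap. One of the two binds; only pressing tells which
- pad_a (a point): centre of the top of the blue round thumb pad (28 mm wide, 6 mm thick) on the plunger of syringe_a: 130 mm above the syringe's underside with the plunger out, 106 mm with it home
- pad_b (a point): centre of the top of the blue round thumb pad (28 mm wide, 6 mm thick) on the plunger of syringe_b: 130 mm above the syringe's underside with the plunger out, 106 mm with it home
- plunger_a (a joint): plunger travel of syringe_a in m: 0 = out, 0.024 = fully home, straight down. A sound plunger slides evenly at about 3 N and stays where it is left. A binding one pushes back harder and harder (2.5 N plus 1.3 N per mm) and creeps most of the way back when let go
- plunger_b (a joint): plunger travel of syringe_b in m: 0 = out, 0.024 = fully home, straight down. A sound plunger slides evenly at about 3 N and stays where it is left. A binding one pushes back harder and harder (2.5 N plus 1.3 N per mm) and creeps most of the way back when let go
- rack: fixed aluminium stand, 76 x 190 x 36 mm (own x, y, z); origin: centre of its underside. Two round wells 39 mm wide at y = -50 and +50 mm, floors 10 mm above the origin, 26 mm deep, open upward: lift a syringe straight up at least 30 mm to clear it. A gripper closing along the stand's x keeps clear of the other syringe
- tray: fixed red reject tray, open on top, 160 x 160 x 30 mm outside with a rolled rim up to 34 mm high, walls 4 mm; origin: centre of its underside; black rubber floor 7 mm above the origin
- tape_1: bystander: roll of cream masking tape lying flat, 100 mm wide, 25 mm high; origin: centre of its underside
- screw_box: bystander: blue cardboard box, 50 x 70 x 35 mm; origin: centre of its underside
- bracket_1: bystander: steel angle bracket, 30 x 50 x 50 mm; origin: centre of its underside
- wax_tin: bystander: round brown tin with a pale lid, 75 mm diameter, 43 mm high; origin: centre of its underside
There are look-alikes about, which are no part of the job. Of the things that look like the rack, the largest one is meant.

How it is judged:
On the way:
1. the binding plunger has been pressed at least 3 mm, in the stand, so that it clearly pushed back (value of joint plunger_b above 0.003 m and horizontal distance between syringe_b and rack below 0.06 m and z of syringe_b in the frame of rack below 0.016 m).
At the end, for the whole second after the job is handed in: The binding syringe stands upright (within 0.12 rad) and at rest on the floor of the red tray, its axis within 58 mm of the tray's centre in both directions; the sound syringe stands upright (within 0.15 rad) in its well with its plunger home (within 2.5 mm of the end) (x of syringe_b in the frame of tray between -0.058 and 0.058 m and y of syringe_b in the frame of tray between -0.058 and 0.058 m and z of syringe_b in the frame of tray between 0.003 and 0.012 m and angle between syringe_b's own z axis and vertical below 0.12 rad and value of joint plunger_a above 0.0215 m and horizontal distance between syringe_a and rack below 0.056 m and z of syringe_a in the frame of rack between 0.005 and 0.016 m and angle between syringe_a's own z axis and vertical below 0.15 rad and linear speed of each of syringe_b, syringe_a below 0.02 m/s); the robot touches nothing.
It fails at once if a syringe is squeezed with more than 25 N a finger (50 N counted over both), or jabbed that hard (contact force between the fingers and syringe_a above 50 N or contact force between the fingers and syringe_b above 50 N).
It fails at once if the binding plunger is forced: driven further than 17 mm, which takes about 25 N (value of joint plunger_b above 0.0173 m).
It fails at once if a syringe is dropped (falls free faster than 0.45 m/s, about 1 cm) ((linear speed of syringe_a above 0.45 m/s and contact force between the fingers and syringe_a below 0.5 N) or (linear speed of syringe_b above 0.45 m/s and contact force between the fingers and syringe_b below 0.5 N)).
It fails at once if the binding syringe is banged down into the tray (contact force between syringe_b and tray above 40 N).
It fails at once if a bystander is shifted more than 15 mm (distance of any of tape_1, screw_box, bracket_1, wax_tin from where it was at the start of the episode above 0.015 m).
It also fails if it takes over 64 s, if anything falls off the work surface, if the arm or the gripper's body presses on something with over 40 N, if the wrist force passes 120 N, or if a joint passes its speed limit or range.

## Working session

There is one attempt and no reset: what is moved stays moved. The work goes in short steps, Python scripts to look and compute and a shell command to move; the robot and the scene stay as the last step left them, time stands still between calls to the robot, and variables do not carry over. Pictures are saved under pics/ and viewed, at most 10 in all, crops included, and the job is handed in when it is done.

```bash
mkdir -p pics
cat > h.py <<'E'
from station import env, optics
import numpy as np, cv2
from scipy.spatial.transform import Rotation as Ro
def snap(n):
    p,d=optics.camera(n); np.savez('/tmp/%s.npz'%n,p=p,d=d); return p,d
def load(n):
    z=np.load('/tmp/%s.npz'%n); return z['p'],z['d']
def world(n,d):
    c=optics.get_calibration(n); R=cv2.Rodrigues(np.array(c['rvec'],float))[0]; t=np.array(c['tvec'],float).ravel()
    v,u=np.mgrid[:d.shape[0],:d.shape[1]]
    P=np.stack([(u-c['cx'])/c['fx']*d,(v-c['cy'])/c['fy']*d,d],-1)
    return (P-t)@R
def st():
    o=env.get_obs(); print({k:np.round(o[k],4).tolist() for k in ['t','ee_pos','ee_rot','wrist_force','finger_gap','grasp_force']})
E
python3 - <<'E'
from h import *
for n in ['side','top']:
    p,d=snap(n); cv2.imwrite('pics/%s0.png'%n,p[:,:,::-1])
st(); print(env.finger_overhang)
E
```

```text
{'t': 0.1, 'ee_pos': [0.1689, 0.6016, 0.404], 'ee_rot': [-3.1403, 0.0001, 2.8678], 'wrist_force': [0.5393, 0.316, 0.0513], 'finger_gap': 0.0855, 'grasp_force': 0.0}
0.1734
```

View pics/top0.png

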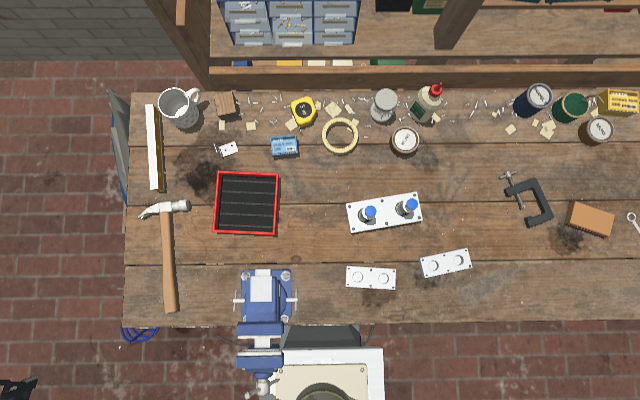

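View pics/side0.png

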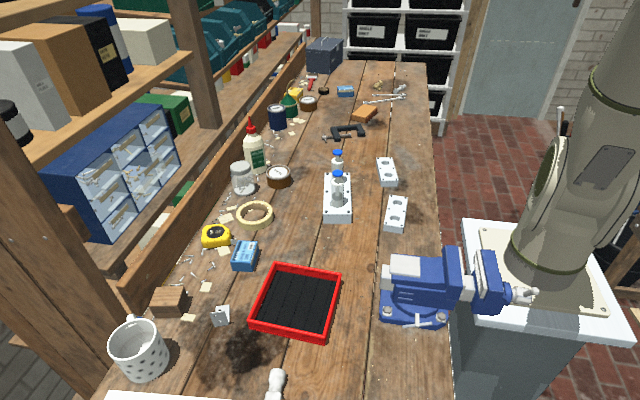

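The top view shows the stand centred near (385,213) with blue pads at about (369,211) and (411,205), and the red tray at (247,203). The vise stands at (263,310). The side view agrees.

Run:
```python
from h import *
p,d=load('top'); W=world('top',d); p=p.astype(int)
def stat(m,name):
    q=W[m]; print(name,len(q),'med',np.round(np.median(q,0),4),'min',np.round(q.min(0),3),'max',np.round(q.max(0),3))
blue=(p[...,2]>p[...,0]+60)
roi=np.zeros(d.shape,bool)
for nm,(a,b) in {'L':(350,390),'R':(395,425)}.items():
    r=roi.copy(); r[190:228,a:b]=1
    m=r&blue&(d>0); stat(m,'pad'+nm)
    m2=m&(W[...,2]>0.13); 
    if m2.any(): stat(m2,'pad top'+nm); print(np.c_[W[m2].min(0),W[m2].max(0)].mean(1))
red=(p[...,0]>150)&(p[...,1]<70); r=roi.copy(); r[160:245,200:290]=1
m=red&r&(d>0); stat(m,'tray')
rc=cv2.minAreaRect(W[m&(W[...,2]>0.02)][:,:2].astype(np.float32)); print(rc)
r=roi.copy(); r[185:240,335:435]=1
m=r&(abs(W[...,2]-0.036)<0.006); print('rack',cv2.minAreaRect(W[m][:,:2].astype(np.float32)))
ps,ds=load('side'); S=world('side',ds); ps=ps.astype(int)
b=(ps[...,2]>ps[...,0]+60)
for nm,(r0,r1) in {'far':(145,158),'near':(168,182)}.items():
    k=np.zeros(ds.shape,bool); k[r0:r1,325:350]=1; k&=b&(ds>0); q=S[k]; print(nm,len(q),np.median(q,0),q.min(0),q.max(0))
# highest things in area
m=(W[...,2]>0.06)&(W[...,2]<0.6)&(W[...,0]<0.9); 
for u,v,n in [(263,300,'vise'),(385,105,'jar'),(405,140,'tin'),(430,95,'glue'),(284,147,'box'),(370,278,'r2'),(445,262,'r3')]:
    print(n,np.round(W[v,u],3))
```

```text
padL 102 med [ 0.4922 -0.1183  0.139 ] min [ 0.48  -0.131  0.113] max [ 0.507 -0.106  0.143]
pad topL 101 med [ 0.4922 -0.1184  0.139 ] min [ 0.48  -0.131  0.135] max [ 0.504 -0.106  0.143]
[ 0.49215393 -0.11843393  0.13923378]
padR 105 med [ 0.5093 -0.2181  0.1394] min [ 0.495 -0.256  0.032] max [ 0.536 -0.205  0.143]
pad topR 98 med [ 0.5076 -0.2173  0.1397] min [ 0.495 -0.23   0.135] max [ 0.52  -0.205  0.143]
[ 0.50744215 -0.2177662   0.13920984]
tray 298 med [0.5191 0.1853 0.0326] min [ 0.446  0.108 -0.002] max [0.624 0.278 0.042]
((0.5296086668968201, 0.1931963413953781), (0.16305559873580933, 0.16069094836711884), 86.68667602539062)
rack ((0.5000475645065308, -0.16825616359710693), (0.07625503838062286, 0.19078779220581055), 9.169367790222168)
far 52 [ 0.50659854 -0.21281686  0.13798716] [ 0.49524242 -0.44403539 -0.00274401] [ 0.5243156  -0.20339545  0.14011031]
near 70 [ 0.49168666 -0.11559765  0.13732426] [ 0.47853116 -0.21097381  0.06150345] [ 0.50996529 -0.10378847  0.13940206]
vise [0.289 0.134 0.113]
jar [ 0.77  -0.172  0.091]
tin [ 0.692 -0.231  0.041]
glue [ 0.774 -0.273  0.143]
box [0.677 0.092 0.034]
r2 [ 0.331 -0.129  0.023]
r3 [ 0.369 -0.324  0.025]
```

Both pads are at z≈0.139 m as expected and 100 mm apart. The rack centre is (0.500,−0.168) with yaw about 0.15 rad, and the tray centre is (0.530,0.193). First I'll swing over in front of the pads.

```bash
cat >> h.py <<'E'
def go(x,y,z,yaw=None):
    o=env.get_obs(); R=Ro.from_euler('xyz',o['ee_rot']).as_matrix()
    d=np.array([x,y,z])-o['ee_pos']; s=R.T@d/0.075
    print('t',round(float(o['t']),2),'pos',np.round(o['ee_pos'],4),'rot',np.round(o['ee_rot'],3),'tool shift (fs):',np.round(s,3),'dist',round(float(np.linalg.norm(d)),3))
    if yaw is not None:
        w=(yaw-o['ee_rot'][2]+np.pi)%(2*np.pi)-np.pi; print('turn fs',-w/np.pi)
E
python3 -m inch '[[0,-0.44,-0.28,0,0],[0,-0.44,-0.28,0,0],[0,-0.44,-0.28,0,0],[0,-0.44,-0.28,0,0],[0,-0.44,-0.28,0,0],[0,-0.44,-0.28,0,0],[0,-0.44,-0.28,0,0],[0,-0.44,-0.28,0,0],[0,-0.44,-0.28,0,0],[0,-0.44,-0.28,0,0]]' 20
python3 -c "
from h import *
go(.492,-.118,.40,1.724)"
```

```text
t: 0.93
ee_pos: [0.4308, 0.3085, 0.4046]
ee_rot: [-3.142, -0.0, 2.868]
wrist_force: [1.0, 0.6, 0.8]
finger_gap: -0.0005
grasp_force: 0.0
t 0.93 pos [0.4308 0.3085 0.4046] rot [-3.142 -0.     2.868] tool shift (fs): [-2.324 -5.255  0.061] dist 0.431
turn fs 0.3640888668335741
```

```bash
python3 -m inch '[[0,0,0,0,0.0364],[0,0,0,0,0.0364],[0,0,0,0,0.0364],[0,0,0,0,0.0364],[0,0,0,0,0.0364],[0,0,0,0,0.0364],[0,0,0,0,0.0364],[0,0,0,0,0.0364],[0,0,0,0,0.0364],[0,0,0,0,0.0364]]'
python3 -c "
from h import *
go(.492,-.118,.345,1.724)"
```

```text
t: 1.77
ee_pos: [0.4298, 0.3103, 0.4044]
ee_rot: [-3.141, 0.0, 1.719]
wrist_force: [-0.5, -0.7, 0.1]
finger_gap: -0.0
grasp_force: 0.0
t 1.77 pos [0.4298 0.3103 0.4044] rot [-3.141  0.     1.719] tool shift (fs): [-5.77  -0.02   0.793] dist 0.437
turn fs -0.001702379400679151
```

```bash
python3 -m inch '[[0,-0.52,0,0,0],[0,-0.52,0,0,0],[0,-0.52,0,0,0],[0,-0.52,0,0,0],[0,-0.52,0,0,0],[0,-0.52,0,0,0],[0,-0.52,0,0,0],[0,-0.52,0,0,0],[0,-0.52,0,0,0],[0,-0.52,0,0,0]]'
python3 -m inch '[[0,-0.4,0,0,0],[0,-0.17,0,0.2,0],[0,0,0,0.3,0],[0,0,0,0.2,0],[0,0,0,0,0],[0,0,0,0,0]]'
python3 -c "
from h import *
go(.492,-.118,.318,1.724)
p,d=snap('side');cv2.imwrite('pics/s1.png',cv2.resize(p[100:240,270:430,::-1],None,fx=4,fy=4))"
```

```text
t: 2.6
ee_pos: [0.4892, -0.0771, 0.4047]
ee_rot: [3.141, -0.0, 1.724]
wrist_force: [0.8, -0.2, 0.3]
finger_gap: -0.0003
grasp_force: 0.0
t: 3.1
ee_pos: [0.4958, -0.1172, 0.3519]
ee_rot: [-3.14, -0.0, 1.724]
wrist_force: [0.6, 0.6, 0.0]
finger_gap: -0.0003
grasp_force: 0.0
t 3.1 pos [ 0.4958 -0.1172  0.3519] rot [-3.14  -0.     1.724] tool shift (fs): [-0.002 -0.051  0.452] dist 0.034
turn fs 6.413066334615554e-05
```

View pics/s1.png

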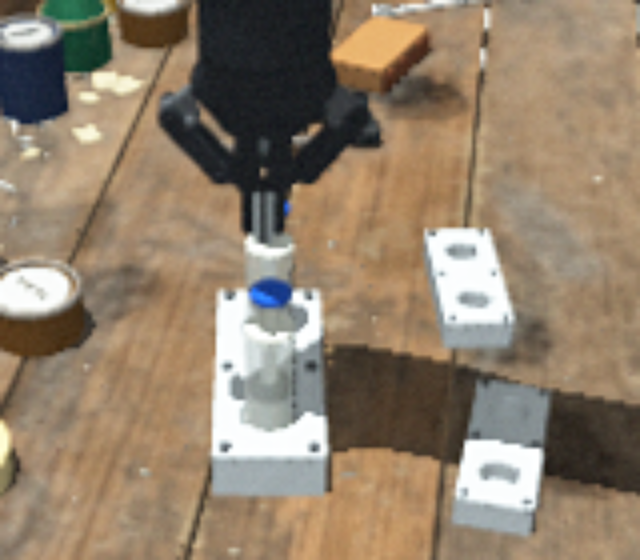

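The shut fingertips (crop (265,230)) sit above the near blue pad (270,292), slightly high and well aligned. I'll descend to just above it, then press in small steps.

```bash
python3 -m inch '[[0,0,-0.05,0.15,0],[0,0,0,0.15,0],[0,0,0,0.12,0],[0,0,0,0,0],[0,0,0,0,0]]'
python3 -m inch '[[0,0,0,0.04,0],[0,0,0,0.03,0],[0,0,0,0.03,0],[0,0,0,0,0],[0,0,0,0,0]]'
```

```text
t: 3.57
ee_pos: [0.4922, -0.1178, 0.3201]
ee_rot: [-3.14, -0.0, 1.724]
wrist_force: [0.2, -0.6, -0.8]
finger_gap: 0.0002
grasp_force: 0.0
t: 3.98
ee_pos: [0.4924, -0.1179, 0.3132]
ee_rot: [-3.142, -0.0, 1.724]
wrist_force: [-0.7, 0.1, -0.1]
finger_gap: 0.0002
grasp_force: 0.0
```

```bash
python3 -m inch '[[0,0,0,0.02,0],[0,0,0,0.02,0],[0,0,0,0,0],[0,0,0,0,0]]'
```

```text
t: 4.32
ee_pos: [0.4925, -0.118, 0.3104]
ee_rot: [3.141, 0.0, 1.724]
wrist_force: [0.7, -1.0, 3.4]
finger_gap: -0.0002
grasp_force: 1.8
```

Contact was made at TCP z ≈ 0.312. I'll press on by 3 mm.

```bash
python3 -m inch '[[0,0,0,0.02,0],[0,0,0,0.02,0],[0,0,0,0,0],[0,0,0,0,0]]'
python3 -m inch '[[0,0,0,0.01,0],[0,0,0,0.01,0],[0,0,0,0,0],[0,0,0,0,0]]'
```

```text
t: 4.65
ee_pos: [0.4926, -0.118, 0.3077]
ee_rot: [3.141, 0.0, 1.724]
wrist_force: [-0.6, 0.1, 7.0]
finger_gap: -0.0003
grasp_force: 3.1
t: 4.98
ee_pos: [0.4928, -0.118, 0.3065]
ee_rot: [3.14, 0.0, 1.724]
wrist_force: [-1.6, 0.6, 9.3]
finger_gap: 0.0
grasp_force: 4.7
```

The force rises steadily to 9.3 N, about 5 mm in, so the left (near) syringe is the binding one. I'll stop here, retreat and try the other.

```bash
python3 -m inch '[[0,0,0,-0.1,0],[0,0,0,-0.2,0],[0,0,0,-0.2,0],[0,0,0,-0.1,0],[0,-0.3,0,0,0],[0,-0.4,0,0,0],[0,-0.4,0,0,0],[0,-0.24,0,0,0],[0,0,0,0,0],[0,0,0,0,0]]'
python3 -c "
from h import *
go(.5075,-.2176,.315,1.724)"
```

```text
t: 5.82
ee_pos: [0.5074, -0.2181, 0.3503]
ee_rot: [-3.141, 0.0, 1.722]
wrist_force: [-0.1, 0.3, 0.1]
finger_gap: 0.0003
grasp_force: 0.0
t 5.82 pos [ 0.5074 -0.2181  0.3503] rot [-3.141  0.     1.722] tool shift (fs): [0.006 0.003 0.471] dist 0.035
turn fs -0.0005913671352668981
```

```bash
python3 -m inch '[[0,0,0,0.2,0],[0,0,0,0.17,0],[0,0,0,0.1,0],[0,0,0,0.03,0],[0,0,0,0.03,0],[0,0,0,0.02,0],[0,0,0,0.02,0],[0,0,0,0,0],[0,0,0,0,0]]'
python3 -m inch '[[0,0,0,0.02,0],[0,0,0,0.02,0],[0,0,0,0.02,0],[0,0,0,0,0],[0,0,0,0,0]]'
```

```text
t: 6.57
ee_pos: [0.5077, -0.2172, 0.3081]
ee_rot: [3.141, -0.0, 1.724]
wrist_force: [-0.5, 1.0, 2.4]
finger_gap: -0.0002
grasp_force: 0.8
t: 6.98
ee_pos: [0.5076, -0.2172, 0.3032]
ee_rot: [-3.141, -0.0, 1.724]
wrist_force: [0.1, -0.3, -0.2]
finger_gap: 0.0
grasp_force: 0.0
```

Even and low resistance: this one is sound. I'll continue until it stops.

```bash
python3 -m inch '[[0,0,0,0.03,0],[0,0,0,0.03,0],[0,0,0,0.03,0],[0,0,0,0.03,0],[0,0,0,0.02,0],[0,0,0,0,0],[0,0,0,0,0]]'
python3 -m inch '[[0,0,0,0.02,0],[0,0,0,0.02,0]]'
```

```text
t: 7.57
ee_pos: [0.5076, -0.2171, 0.2925]
ee_rot: [-3.141, -0.001, 1.724]
wrist_force: [0.4, 0.2, -0.0]
finger_gap: -0.0002
grasp_force: 0.0
t: 7.73
ee_pos: [0.5078, -0.217, 0.2899]
ee_rot: [3.141, -0.0, 1.725]
wrist_force: [-0.3, 0.8, 3.6]
finger_gap: -0.0
grasp_force: 1.5
```

```bash
python3 -m inch '[[0,0,0,0.015,0],[0,0,0,0.01,0]]'
```

```text
t: 7.9
ee_pos: [0.5084, -0.2175, 0.2895]
ee_rot: [3.139, 0.0, 1.724]
wrist_force: [-2.2, 2.4, 20.3]
finger_gap: -0.0001
grasp_force: 10.7
```

Hard stop at 20 N with the tip at z = 0.116, as expected for a home plunger. Now I'll raise, open and go above the binding syringe.

```bash
python3 -m inch '[[0,0,0,-0.1,0],[0,0,0,-0.3,0],[0,0,0,-0.35,0],[100,0.2,0,-0.2,0],[100,0.4,0,0,0],[100,0.4,0,0,0],[100,0.3,0,0,0],[100,0.04,0,0,0],[100,0,0,0,0],[100,0,0,0,0]]'
python3 -c "
from h import *
go(.4922,-.1184,.25,1.724)
p,d=snap('side');cv2.imwrite('pics/s2.png',cv2.resize(p[100:240,270:430,::-1],None,fx=4,fy=4))"
```

```text
t: 8.73
ee_pos: [0.4923, -0.1184, 0.3593]
ee_rot: [3.141, 0.0, 1.724]
wrist_force: [-0.2, -0.7, -0.4]
finger_gap: 0.0834
grasp_force: 0.0
t 8.73 pos [ 0.4923 -0.1184  0.3593] rot [3.141 0.    1.724] tool shift (fs): [ 1.000e-03 -1.000e-03  1.458e+00] dist 0.109
turn fs 5.474436692447244e-05
```

View pics/s2.png

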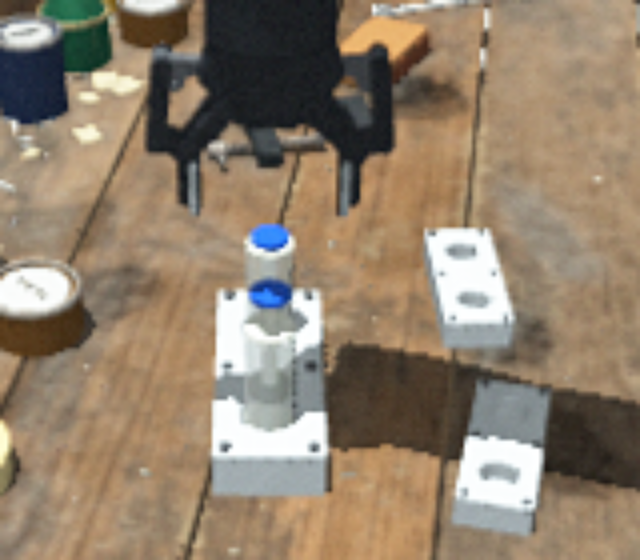

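The far plunger is home (pad low at (270,237)), the near one is out again (270,292), and the open fingers straddle it at (190,205)/(345,205). Descending to grip.

```bash
python3 -m inch '[[100,0,0,0.25,0],[100,0,0,0.3,0],[100,0,0,0.3,0],[100,0,0,0.3,0],[100,0,0,0.2,0],[100,0,0,0.1,0],[100,0,0,0,0],[100,0,0,0,0]]' 20
python3 -c "
from h import *
go(.4922,-.1184,.25,1.724)"
python3 -m inch '[[60,0,0,0,0],[60,0,0,0,0],[50,0,0,0,0],[45,0,0,0,0],[40,0,0,0,0],[38,0,0,0,0],[36,0,0,0,0],[34,0,0,0,0],[32,0,0,0,0],[30,0,0,0,0]]' 20
```

```text
t: 9.45
ee_pos: [0.4925, -0.1187, 0.2509]
ee_rot: [-3.141, 0.001, 1.723]
wrist_force: [-0.4, 0.1, 0.1]
finger_gap: 0.0855
grasp_force: 0.0
t 9.45 pos [ 0.4925 -0.1187  0.2509] rot [-3.141e+00  1.000e-03  1.723e+00] tool shift (fs): [ 0.005 -0.003  0.012] dist 0.001
turn fs -0.000318769876913367
t: 10.28
ee_pos: [0.4923, -0.1181, 0.251]
ee_rot: [-3.142, -0.0, 1.724]
wrist_force: [-2.8, 0.3, 5.3]
finger_gap: 0.0338
grasp_force: 19.4
```

Gripped at 19.4 N with a gap of 34 mm. Lifting straight up.

```bash
python3 -m inch '[[30,0,0,-0.03,0],[30,0,0,-0.07,0],[30,0,0,-0.12,0],[30,0,0,-0.15,0],[30,0,0,-0.15,0],[30,0,0,-0.15,0],[30,0,0,-0.12,0],[30,0,0,-0.07,0],[30,0,0,0,0],[30,0,0,0,0]]'
python3 -c "
from h import *
go(.53,.193,.31,1.724)
p,d=snap('side');cv2.imwrite('pics/s3.png',cv2.resize(p[100:240,270:430,::-1],None,fx=4,fy=4))"
```

```text
t: 11.12
ee_pos: [0.4923, -0.1178, 0.3152]
ee_rot: [3.141, -0.0, 1.724]
wrist_force: [0.3, 0.4, -2.1]
finger_gap: 0.0337
grasp_force: 20.1
t 11.12 pos [ 0.4923 -0.1178  0.3152] rot [ 3.141 -0.     1.724] tool shift (fs): [4.018 1.131 0.07 ] dist 0.313
turn fs 0.0001588781473469315
```

View pics/s3.png

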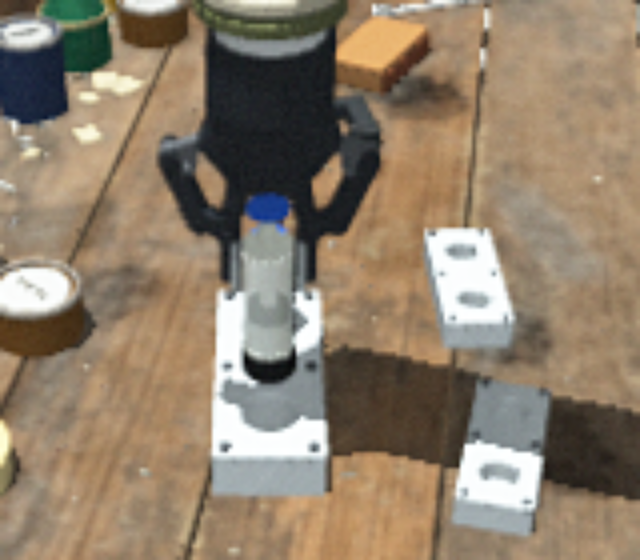

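The syringe hangs upright between the fingers, its black cap (270,368) clear of the stand. Carrying it smoothly to the tray.

```bash
python3 -m inch '[[30,0.05,0.014,0,0],[30,0.12,0.034,0,0],[30,0.2,0.056,0,0],[30,0.27,0.076,0,0],[30,0.3,0.085,0,0],[30,0.3,0.085,0,0],[30,0.3,0.085,0,0],[30,0.3,0.085,0,0],[30,0.3,0.085,0,0],[30,0.3,0.085,0,0]]'
python3 -m inch '[[30,0.3,0.085,0,0],[30,0.3,0.085,0,0],[30,0.3,0.085,0,0],[30,0.25,0.07,0,0],[30,0.2,0.056,0,0],[30,0.13,0.036,0,0],[30,0.07,0.02,0,0],[30,0.03,0.01,0,0],[30,0,0,0,0],[30,0,0,0,0]]'
python3 -c "
from h import *
go(.53,.193,.248,1.724)
p,d=snap('side');cv2.imwrite('pics/s4.png',cv2.resize(p[130:350,200:400,::-1],None,fx=2.7,fy=2.7))"
```

```text
t: 12.0
ee_pos: [0.5152, 0.073, 0.3147]
ee_rot: [-3.141, -0.0, 1.725]
wrist_force: [0.5, -0.0, -1.5]
finger_gap: 0.0334
grasp_force: 20.0
t: 12.83
ee_pos: [0.5307, 0.192, 0.3151]
ee_rot: [-3.142, 0.0, 1.723]
wrist_force: [0.0, 0.3, -1.4]
finger_gap: 0.0332
grasp_force: 20.0
t 12.83 pos [0.5307 0.192  0.3151] rot [-3.142  0.     1.723] tool shift (fs): [ 0.014 -0.007  0.894] dist 0.067
turn fs -0.00037168453431439454
```

View pics/s4.png

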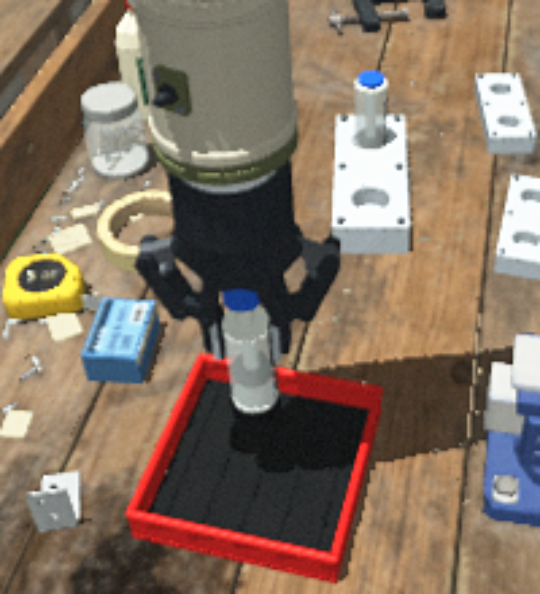

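The syringe hangs upright over the tray (240,350), and the sound one stands in its well (372,80). Lowering to just above the floor, then in small steps.

```bash
python3 -m inch '[[30,0,0,0.08,0],[30,0,0,0.15,0],[30,0,0,0.17,0],[30,0,0,0.17,0],[30,0,0,0.12,0],[30,0,0,0.06,0],[30,0,0,0.03,0],[30,0,0,0.02,0],[30,0,0,0,0],[30,0,0,0,0]]'
python3 -m inch '[[30,0,0,0.015,0],[30,0,0,0.015,0],[30,0,0,0.015,0],[30,0,0,0,0],[30,0,0,0,0]]'
python3 -m inch '[[30,0,0,0.015,0],[30,0,0,0,0],[30,0,0,0,0]]'
```

```text
t: 13.72
ee_pos: [0.5307, 0.1931, 0.2555]
ee_rot: [3.141, -0.0, 1.724]
wrist_force: [-0.0, 0.2, -0.5]
finger_gap: 0.0334
grasp_force: 20.0
t: 14.13
ee_pos: [0.5305, 0.1931, 0.2517]
ee_rot: [-3.142, -0.0, 1.724]
wrist_force: [-1.0, -1.0, -0.7]
finger_gap: 0.0334
grasp_force: 20.0
t: 14.38
ee_pos: [0.5305, 0.1931, 0.2505]
ee_rot: [-3.142, -0.0, 1.724]
wrist_force: [0.1, 1.0, -0.6]
finger_gap: 0.0336
grasp_force: 20.0
```

```bash
python3 -m inch '[[30,0,0,0.01,0],[30,0,0,0.01,0],[30,0,0,0,0],[30,0,0,0,0]]'
python3 -m inch '[[30,0,0,0.01,0],[30,0,0,0,0],[30,0,0,0,0]]'
```

```text
t: 14.72
ee_pos: [0.5305, 0.1931, 0.249]
ee_rot: [-3.142, -0.0, 1.724]
wrist_force: [-0.3, 0.3, -1.0]
finger_gap: 0.0336
grasp_force: 20.0
t: 14.97
ee_pos: [0.5305, 0.1931, 0.2483]
ee_rot: [-3.142, -0.0, 1.724]
wrist_force: [-0.7, -0.4, -1.0]
finger_gap: 0.0336
grasp_force: 20.0
```

```bash
python3 -m inch '[[30,0,0,0.01,0],[30,0,0,0,0],[30,0,0,0,0]]'
python3 -m inch '[[30,0,0,0.01,0],[30,0,0,0,0],[30,0,0,0,0]]'
```

```text
t: 15.22
ee_pos: [0.5306, 0.1931, 0.248]
ee_rot: [3.141, -0.0, 1.724]
wrist_force: [-2.0, -0.6, 4.7]
finger_gap: 0.0331
grasp_force: 20.7
t: 15.47
ee_pos: [0.5307, 0.1932, 0.2479]
ee_rot: [3.141, -0.001, 1.724]
wrist_force: [-4.6, -1.5, 13.2]
finger_gap: 0.0334
grasp_force: 22.1
```

On the floor. I'll ease off, then open gently and rise.

```bash
python3 -m inch '[[30,0,0,-0.009,0],[30,0,0,0,0],[39,0,0,0,0],[41,0,0,0,0],[43,0,0,0,0],[46,0,0,0,0],[55,0,0,0,0],[70,0,0,0,0],[100,0,0,0,0],[100,0,0,0,0]]'
python3 -m inch '[[100,0,0,0,0],[100,0,0,0,0],[100,0,0,0,0],[100,0,0,-0.1,0],[100,0,0,-0.25,0],[100,0,0,-0.4,0],[100,0,0,-0.4,0],[100,0,0,-0.4,0],[100,0,0,-0.3,0],[100,0,0,0,0]]'
python3 -c "
from h import *
p,d=snap('side');cv2.imwrite('pics/s5.png',cv2.resize(p[130:350,200:400,::-1],None,fx=2.7,fy=2.7))"
```

```text
t: 16.3
ee_pos: [0.5305, 0.1931, 0.2475]
ee_rot: [3.142, -0.0, 1.724]
wrist_force: [-0.2, -0.1, 0.0]
finger_gap: 0.0807
grasp_force: 0.0
t: 17.13
ee_pos: [0.5315, 0.1929, 0.3919]
ee_rot: [3.134, -0.003, 1.724]
wrist_force: [-0.0, 0.5, 0.6]
finger_gap: 0.0854
grasp_force: 0.0
```

View pics/s5.png

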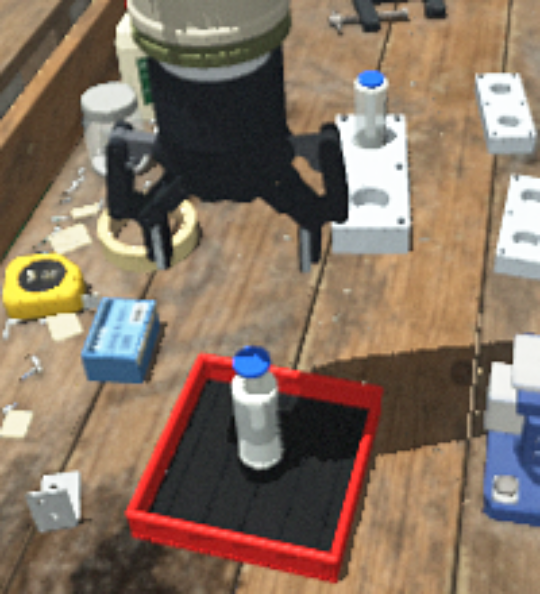

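The binding syringe stands upright near the tray's centre (258,420). The sound one is in its well with its plunger home (372,80), and the fingers are clear of both. Handing in.

```bash
python3 -m inch '[[100,0,0,0,0],[100,0,0,0,0],[100,0,0,0,0],[100,0,0,0,0]]'; python3 -c "
from h import *
print(env.close_job())"
```

```text
t: 17.52
ee_pos: [0.5303, 0.1931, 0.3854]
ee_rot: [-3.14, 0.001, 1.724]
wrist_force: [0.1, 0.3, -0.0]
finger_gap: 0.085
grasp_force: 0.0
the job is handed in; nothing more can be done
None
```

I handed the job in at 17.5 s of the 64 s allowed, with no verdict returned: the binding syringe (the one nearer the tray) stands upright and released in the red tray, and the sound one is in its well with its plunger fully home.

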